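Fit the seed plate on the bench seeder

ROBOT

A 6-joint arm with a two-finger parallel gripper is mounted at the origin on the work surface. World frame = base frame: x ahead of the robot, y to its left, z up, the work surface at z = 0. Lengths are in m, angles in rad, forces in N, time in s.
With the tool pointing down it reaches from about 0.275 to 0.825 m from the base axis. Payload 5.2 kg.
Tool frame: the origin (TCP) lies on the front face of the gripper's body, between the roots of the fingers; the fingertips stand 84 mm ahead of it and the grasp point (between the pads) lies robot.grip_depth ahead of it (robot.grip_depth is the distance from the TCP to the grasp point, in m); z points along the fingers, y is the line along which they close (so a half turn about z gives the same grasp; the last joint's range is limited). The gripper opens to 93 mm and grips with 3 to 60 N. Pads are 15 mm wide; open, the fingers measure 128 mm over their backs; the gripper's body (75 mm by 188 mm) begins 65 mm behind the grasp point.
Start: joints at [0.933, 0.259, 1.535, -0, 1.348, -0.203], TCP at [0.232, 0.499, 0.303] pointing down, gripper open.
Joint ranges: [-3.14, 3.14], [-0.91, 2.08], [0.19, 2.58], [-1.22, 4.36], [0.22, 2.71], [-3.12, 3.12]. Speed limits (rad/s): [2.57, 2.57, 3.14, 3.14, 3.14, 3.14].

INTERFACE

Orientations are given as a unit quaternion [w, x, y, z].
In Python, from station import robot gives the robot as it stands.
- The arm moves only by the tool send_rows, never from a script. Its argument "increments" is a list of rows, each a list of 5 numbers: the shift along the tool's x, y, z in m, then the turn about the tool's z in degrees, then the gripper command: -1 is shut, 1 is fully open, values between are in proportion. A call has 1 to 10 rows; each row shifts and turns the commanded pose from where the row before left it, along the tool's axes as they then stand; what a row does not reach is not made up. A row lasts 1/12 s, in which the tool goes at most 41.7 mm and 7.16 degrees, less where a joint would pass 70% of its speed; a pose out of reach is approached as far as the arm can. A call is refused whole if a number of a shift passes 0.0417 or a number of a turn 7.16, either way. A call with a gripper value outside its range is refused whole. The fingers move at their own pace and stop on an object; the grip force is fixed at half the most. Time passes only in rows, so rows that do not move let the fingers close. It gives the time, the measured TCP pose, the force, the opening and the grip force at its end, in the units of the state.
- robot.state(): the state, without advancing time (a new reading comes with each control period).
- robot.read_camera(name): name is "side" or "top" or "wrist"; returns a dict with "image" (400x640x3 uint8, red, green, blue), "range_z" (400x640 float32, m along the optical axis (not along the pixel's ray), 0 where there is no reading), "fx", "fy", "cx", "cy" (pixels), "dist_coeffs" ([k1, k2, p1, p2, k3] as OpenCV has them; the pictures are not rectified), "pose" (4x4, takes a point from camera to world coordinates). Camera axes: x right, y down, z forward; pixel columns grow to the right and rows downward; lengths in m; the calibration is good to about 2 mm. A picture is of the moment at which its call begins.
- robot.close_job(): hands the job in; it is judged then, once.
Trained networks look in a picture, given as the dict that the camera call returned (one of the last four; its "shot" number tells which), for a name from the list of things; names that differ only in an ending like _2 or _b are one class to them, and where a whole thing is asked for, a point or a joint stands for the part that bears it (a point fixed in the world has none). Each returns a list of dicts, best first, with "confidence" (0 to 1); they miss things now and then, are a little off and sometimes report something else, mostly with a low value. They report only what shows in the picture. A call takes as long as a camera call.
- robot.recognise(picture, target): "bbox" ([left, top, right, bottom] as shares, 0 to 1, of the picture: columns of its width, rows of its height, round what is visible of it).
- robot.trace(picture, target): "pixels" (400x640 bool, what is visible of it) and "bbox" ([left, top, right, bottom] as shares, 0 to 1, of the picture: columns of its width, rows of its height, round what is visible of it).
The state is a dict: "clock": time; "q": joint angles; "joint_vel": joint speeds; "joint_efforts": joint torques, N m; "tool_pos": TCP position; "orientation": TCP orientation; "wrist_force": force on the tool from outside, world axes, zero at the start; "ft_torque": the same for the moment, N m; "width": finger opening in m; "gripper_force": force on a finger pad.
Only numpy, scipy, OpenCV 4.12 (cv2) and the standard library are available. Lean on these libraries where they do the work, as an engineer would, in place of code of your own. Each camera call takes 0.05 s, during which the arm holds its last target. There are 200 camera calls.

TASK

Set the bench seeder up for the next sowing: fit the yellow seed plate on the seeder's sloping drive shaft, turning it until its keyway finds the key and it drops fully home, without forcing it. Stand the jar of seed gently and upright in the round jar tray on the seeder's base. Leave the blue plate and the other things on the bench where they are.

Things in the scene. Friction and masses are not known exactly. Their poses are not given: they have to be found in the camera images.
- yellow_plate: Yellow plastic seed plate, about 160 g (varies), lying flat, hub up: a disc 120 mm across, 8 mm thick, 20 notches round the rim, with a twelve-sided hub 44 mm across flats in the middle. Origin: on the axis at the underside; z: axis, out of the hub's top; x: along the keyway, marked by a white line on the disc's upper face. Hub flats face along x and every 30 degrees from it.
- hub_top (a point): Centre of the yellow plate's closed hub top, 44 mm above its underside. The hub is the grip. Under it is a blind bore 22 mm across, 40 mm deep from the underside, with one keyway: a slot 14 mm wide, open to the bore, reaching 20 mm from the axis and 16 mm up from the underside.
- blue_plate: Blue seed plate of the same size with 30 finer notches, lying flat on the bench; not wanted now. Origin and axes as for the yellow plate. The two may have changed places.
- seeder: Bench seeder, fixed. Green base 200 mm deep (x), 300 mm wide (y), top 20 mm above the bench. Origin: base centre at bench level, z up; its front is its own -x, towards the robot. The sloping head stands on its +y half; on its -y half lies the jar tray, with a grey control box 75 mm high behind it (front face 78 mm beyond the tray's centre).
- seeder_head: The seeder's round sloping pan, 152 mm across, leaning 30 degrees to its front. Origin: on the drive shaft's axis in the seat face (a 52 mm steel flange where the plate's underside rests when home), 125 mm above the bench. z: along the shaft, outwards; x: up the slope. Rim: inner radius 68 mm, 14 mm above the seat. Low side: clear apron, radius 74 mm up, 42 mm high; top: black brush, 24 mm high.
- shaft_end (a point): End of the drive shaft, 34 mm from the seat; axes as the head's. Shaft 17 mm across, last 7 mm tapered. A brass key on its side, 7 mm wide, reaches 16 mm from the axis and 14 mm up from the seat: a plate off its key slides on but stops 14 mm short. The key points anywhere within 0.75 rad of the head's +x, angle not reported. The worm drive holds the shaft; it does not turn by hand.
- jar_tray (a point): Centre of the round jar tray's flat floor on the seeder's base, 24 mm above the bench; free floor 90 mm across inside a rim 6 mm high.
- seed_jar: Amber glass jar of seed with a green lid, standing on the bench: 58 mm across, 105 mm high, about 250 g (varies). Origin: centre of its underside; z up.
- clay_pot: Small terracotta pot, 100 mm across, 90 mm high, bystander. Origin: centre of its underside.
- mug: Blue mug, 80 mm across, 90 mm high, bystander. Origin: centre of its underside.
- seed_tin: Low steel seed tin with a green band, 64 mm across, 62 mm high, bystander. Origin: centre of its underside.
- feed_bottle: White plant-feed bottle with a red cap, 72 mm across, 190 mm high, bystander. Origin: centre of its underside.
- tamper: Wooden soil tamper, a board 160 by 70 mm with a grip on it, 38 mm high, bystander. Origin: centre of its underside.

How it is judged:
By the outcome, as a careful person would: the job done as asked, in the order asked, and still so for the second after the job is handed in, with the robot touching nothing.
It also fails if it takes over 72 s, if anything falls off the work surface, if the arm or the gripper's body presses on something with over 40 N, if the wrist force passes 120 N, or if a joint passes its speed limit or range.

## Working session

There is one attempt and no reset: what is moved stays moved. The work goes in short steps, Python scripts to look and compute and a tool call to move; the robot and the scene stay as the last step left them, time stands still between calls to the robot, and variables do not carry over. Pictures are saved under pics/ and viewed, at most 10 in all, crops included, and the job is handed in when it is done.

Besides the shell and the picture viewer there is one more tool, called after ">>>" as a command line: name --pt "numbers of a row" for each row, then --argument value for the rest. send_rows: Moves the arm, as the interface text tells. Its arguments: {"type":"object","properties":{"increments":{"type":"array"}},"required":["increments"]}

```bash
ls -la; mkdir -p pics; cat > h.py <<'E'
import numpy as np, cv2
from station import robot
def pts(p,m=None,step=1):
    z=p["range_z"]; m=(z>0) if m is None else (m&(z>0))
    v,u=np.nonzero(m); v=v[::step];u=u[::step]
    K=np.array([[p["fx"],0,p["cx"]],[0,p["fy"],p["cy"]],[0,0,1.]])
    n=cv2.undistortPoints(np.stack([u,v],1).astype(np.float64)[:,None],K,np.array(p["dist_coeffs"],float))[:,0]
    d=z[v,u]; P=np.c_[n*d[:,None],d]; T=np.array(p["pose"])
    return P@T[:3,:3].T+T[:3,3]
def save(p,name): cv2.imwrite("pics/"+name,p["image"][:,:,::-1])
E
python3 - <<'E'
from h import *
s=robot.state(); print({k:np.round(v,3) for k,v in s.items()}, robot.grip_depth, [a for a in dir(robot) if a[0]!='_'])
P={n:robot.read_camera(n) for n in("side","top")}
for n,p in P.items():
    save(p,n+"0.png"); print(n,np.round(p["pose"],3).tolist(),p["fx"])
    for t in ["yellow_plate","blue_plate","seeder","seeder_head","seed_jar","clay_pot","mug","seed_tin","feed_bottle","tamper","shaft_end"]:
        for r in robot.trace(p,t)[:1]:
            X=pts(p,r["pixels"])
            if len(X): 
                b=np.array(r["bbox"])*[640,400,640,400]
                print(n,t,round(r["confidence"],2),b.round(),"min",np.percentile(X,2,0).round(3),"max",np.percentile(X,98,0).round(3))
E
python3 -c "
import cv2,numpy as np"
```

```text
total 12
drwxr-xr-x  3 agent agent 4096 Dec  3 06:34 .
drwxr-xr-x 23 root  root  4096 Dec  3 06:34 ..
drwxr-xr-x  2 agent agent 4096 Dec  3 06:34 pics
{'clock': np.float64(0.0), 'q': array([ 0.933,  0.259,  1.536,  0.   ,  1.348, -0.203]), 'joint_vel': array([-0.001,  0.   ,  0.   ,  0.001,  0.001,  0.001]), 'joint_efforts': array([ 1.0000e-03, -4.3731e+01, -2.8401e+01,  7.2000e-02,  4.1000e-02,
       -0.0000e+00]), 'tool_pos': array([0.231, 0.499, 0.302]), 'orientation': array([-0.   ,  0.216,  0.976, -0.001]), 'wrist_force': array([-0.017,  1.101, -0.067]), 'ft_torque': array([-0.003,  0.002, -0.001]), 'gripper_force': np.float64(0.0), 'width': np.float64(0.093)} 0.0653 ['PlanningError', 'close_job', 'grip_depth', 'read_camera', 'recognise', 'state', 'trace']
side [[0.812, -0.391, 0.434, -0.063], [-0.584, -0.562, 0.586, -0.817], [0.015, -0.729, -0.684, 1.079], [0.0, 0.0, 0.0, 1.0]] 485.82956205322995
side yellow_plate 0.94 [321. 289. 364. 325.] min [ 0.369 -0.313  0.002] max [ 0.472 -0.208  0.046]
side blue_plate 0.76 [366. 242. 411. 268.] min [ 0.58  -0.245  0.001] max [ 0.687 -0
[... 1274 characters left out ...]
139. 256. 205.] min [0.501 0.15  0.084] max [0.652 0.288 0.185]
top seed_jar 0.63 [434. 191. 465. 209.] min [ 0.481 -0.418  0.011] max [ 0.53  -0.367  0.106]
top clay_pot 0.85 [325.  96. 360. 127.] min [ 0.716 -0.133  0.   ] max [ 0.809 -0.04   0.092]
top mug 0.86 [434. 135. 475. 165.] min [ 0.619 -0.497 -0.003] max [ 0.697 -0.365  0.09 ]
top seed_tin 0.66 [445. 237. 469. 262.] min [ 0.326 -0.454  0.005] max [ 0.386 -0.397  0.064]
top feed_bottle 0.67 [146. 252. 187. 281.] min [0.292 0.374 0.003] max [0.36  0.436 0.192]
top tamper 0.74 [263. 221. 296. 279.] min [0.293 0.061 0.009] max [0.442 0.14  0.039]
top shaft_end 0.68 [201. 137. 261. 204.] min [0.5   0.15  0.082] max [0.655 0.289 0.185]
```

```bash
cd pics; python3 -c "
import cv2,numpy as np
cv2.imwrite('m.png',np.vstack([cv2.imread('side0.png')[:300],cv2.imread('top0.png')[:300]]))"; ls
```

```text
m.png
side0.png
top0.png
```

View pics/m.png

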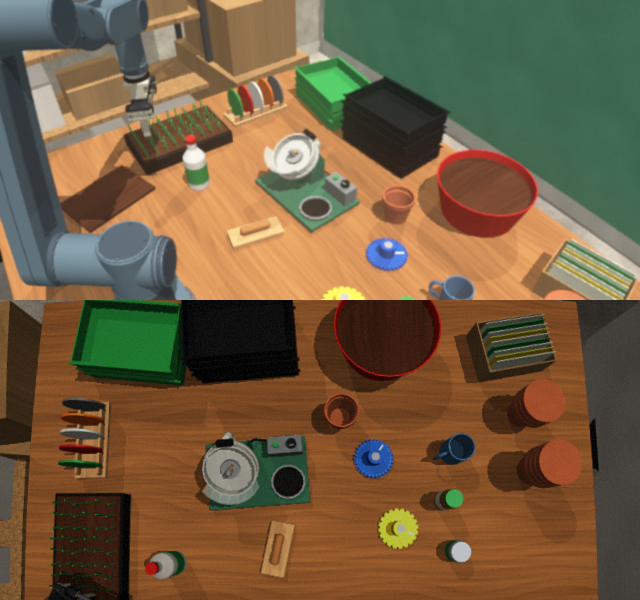

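```bash
cat >> h.py <<'E'
def R():
    w,x,y,z=robot.state()["orientation"]
    from scipy.spatial.transform import Rotation as Ro
    return Ro.from_quat([x,y,z,w]).as_matrix()
def plan(tx,ty,tz,yaw=None):
    "target TCP; yaw = world angle (deg) of tool y (mod 180)"
    s=robot.state(); p=np.array(s["tool_pos"]); M=R(); cur=np.degrees(np.arctan2(M[1,1],M[0,1]))
    d=0 if yaw is None else (yaw-cur+90)%180-90
    print("now",p.round(4),"yaw",round(cur,2),"q6",round(s["q"][5],2),"tool turn deg",round(-d,2),
      "| tool shift before turn(mm)",(1e3*M.T@(np.array([tx,ty,tz])-p)).round(1))
    c,sn=np.cos(np.radians(d)),np.sin(np.radians(d)); Q=np.array([[c,-sn,0],[sn,c,0],[0,0,1]])@M
    print("   shift after turn(mm)",(1e3*Q.T@(np.array([tx,ty,tz])-p)).round(1))
E
python3 - <<'E'
from h import *
p=robot.read_camera("wrist"); M=R(); s=robot.state()
T=np.array(p["pose"]); print("cam in tool",(M.T@(T[:3,3]-s["tool_pos"])).round(4)); print((M.T@T[:3,:3]).round(3),p["fx"],p["cx"],p["cy"])
plan(.50,.20,.37,90)
# base edges in top view
q=robot.read_camera("top"); r=robot.trace(q,"seeder")[0]; X=pts(q)
im=q["image"][q["range_z"]>0].astype(int)
g=(im[:,1]>im[:,0]+15)&(im[:,1]>im[:,2])&(abs(X[:,2]-.02)<.008)&(X[:,0]>.45)&(X[:,0]<.75)&(X[:,1]>-.05)&(X[:,1]<.35)
G=X[g]; print(len(G),cv2.minAreaRect((G[:,:2]*1000).astype(np.float32)))
E
```

```text
cam in tool [ 0.0774  0.     -0.0824]
[[-0.    -0.96  -0.279]
 [ 1.    -0.     0.   ]
 [-0.    -0.279  0.96 ]] 330.22915385388626 322.640609558417 205.5777651492045
now [0.2316 0.4989 0.3028] yaw 65.09 q6 -0.2 tool turn deg -24.91 | tool shift before turn(mm) [-369.3 -158.   -67.2]
   shift after turn(mm) [-268.4 -298.9  -67.2]Traceback (most recent call last):
  File "<stdin>", line 6, in <module>
IndexError: list index out of range
```

>>> send_rows --pt "0 0 -0.017 -6.23 1" --pt "0 0 -0.017 -6.23 1" --pt "0 0 -0.015 -6.23 1" --pt "0 0 0 -6.23 1" --pt "-0.04 -0.041 0 0 1" --pt "-0.04 -0.041 0 0 1" --pt "-0.04 -0.041 0 0 1" --pt "-0.04 -0.041 0 0 1" --pt "-0.04 -0.041 0 0 1" --pt "-0.04 -0.041 0 0 1"

```text
clock: 2.18
tool_pos: [0.4072, 0.3184, 0.352]
orientation: [0.0, -0.0, 1.0, 0.0]
wrist_force: [0.3, 0.9, 0.3]
width: 0.0931
gripper_force: 0.0
```

>>> send_rows --pt "-0.028 -0.035 0 0 1" --pt "0 0 0 0 1" --pt "0 0 0 0 1"

```text
clock: 2.43
tool_pos: [0.4337, 0.2856, 0.3516]
orientation: [-0.0, 0.002, 1.0, -0.0]
wrist_force: [0.2, 0.6, -0.7]
width: 0.0928
gripper_force: 0.0
```

```bash
python3 - <<'E'
from h import *
plan(.50,.21,.35,90)
p=robot.read_camera("wrist"); save(p,"w1.png"); np.savez("w1.npz",**{k:np.array(v) for k,v in p.items()})
for t in ["seeder_head","jar_tray","shaft_end"]:
  for r in robot.trace(p,t)[:1]:
    X=pts(p,r["pixels"]); print(t,r["confidence"],(np.array(r["bbox"])*[640,400,640,400]).round(),X.min(0).round(3),X.max(0).round(3))
X=pts(p)
im=p["image"][p["range_z"]>0].astype(int)
g=(im[:,1]>im[:,0]+15)&(im[:,1]>im[:,2])&(abs(X[:,2]-.02)<.006)&(X[:,0]<.75)&(X[:,1]>-.05)
G=X[g]; print(len(G),cv2.minAreaRect((G[:,:2]*1000).astype(np.float32)))
cv2.imwrite("pics/w1b.png",cv2.resize(p["image"][:,:,::-1],(800,500)))
E
```

```text
now [0.4337 0.2856 0.3516] yaw 89.73 q6 -1.2 tool turn deg -0.27 | tool shift before turn(mm) [-66.7 -75.3   1.6]
   shift after turn(mm) [-66.3 -75.6   1.6]
seeder_head 0.66 [199. 244. 335. 400.] [ 0.403  0.087 -0.002] [0.816 0.295 0.379]
jar_tray 0.66 [114. 204. 343. 400.] [ 0.412  0.005 -0.   ] [0.814 0.311 0.378]
shaft_end 0.75 [196. 246. 331. 400.] [ 0.409  0.096 -0.002] [0.816 0.293 0.37 ]
7988 ((536.7117309570312, 228.97312927246094), (248.08145141601562, 434.8840026855469), 25.163415908813477)
```

View pics/w1b.png

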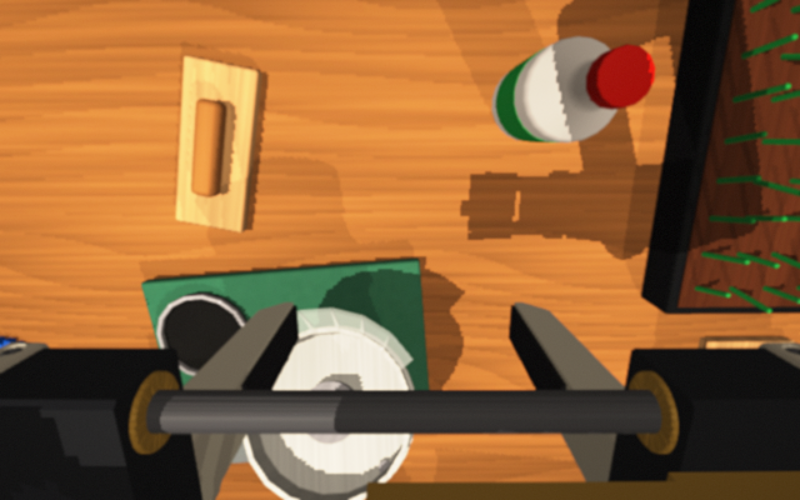

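>>> send_rows --pt "-0.028 -0.014 0 0 1" --pt "-0.028 -0.014 0 0 1" --pt "-0.028 -0.014 0 0 1" --pt "-0.028 -0.014 0 0 1" --pt "-0.028 -0.014 0 0 1" --pt "-0.028 -0.014 0 0 1" --pt "0 0 0 0 1" --pt "0 0 0 0 1"

```text
clock: 3.3
tool_pos: [0.6006, 0.2042, 0.3508]
orientation: [-0.001, -0.0, 1.0, 0.0]
wrist_force: [0.2, 0.0, -0.5]
width: 0.0925
gripper_force: 0.0
```

```bash
python3 - <<'E'
from h import *
plan(.585,.21,.35,90)
p=robot.read_camera("wrist"); save(p,"w2.png"); np.savez("w2.npz",**{k:np.array(v) for k,v in p.items()})
X=pts(p)
im=p["image"][p["range_z"]>0].astype(int)
g=(im[:,1]>im[:,0]+15)&(im[:,1]>im[:,2])&(abs(X[:,2]-.02)<.006)&(X[:,0]<.75)&(X[:,1]>-.05)&(X[:,1]<.32)
G=X[g]; print(len(G),cv2.minAreaRect((G[:,:2]*1000).astype(np.float32)),G.min(0),G.max(0))
# front edge: for y bins min x
e=[(y,G[(abs(G[:,1]-y)<.004),0].min()) for y in np.arange(.02,.28,.02) if (abs(G[:,1]-y)<.004).sum()>3]
print(np.round(e,3).tolist())
cv2.imwrite("pics/w2b.png",cv2.resize(p["image"][:,:,::-1],(800,500)))
E
```

```text
now [0.6006 0.2042 0.3508] yaw 90.04 q6 -1.42 tool turn deg 0.04 | tool shift before turn(mm) [15.6  5.8  0.8]
   shift after turn(mm) [15.6  5.8  0.8]
6281 ((589.9375610351562, 160.1674346923828), (196.37875366210938, 298.14154052734375), 4.514649868011475) [0.48214046 0.00486825 0.01720996] [0.68929833 0.3156643  0.02596207]
[[0.02, 0.503], [0.04, 0.501], [0.06, 0.5], [0.08, 0.498], [0.1, 0.497], [0.12, 0.496], [0.14, 0.493], [0.16, 0.492], [0.26, 0.484]]
```

View pics/w2b.png

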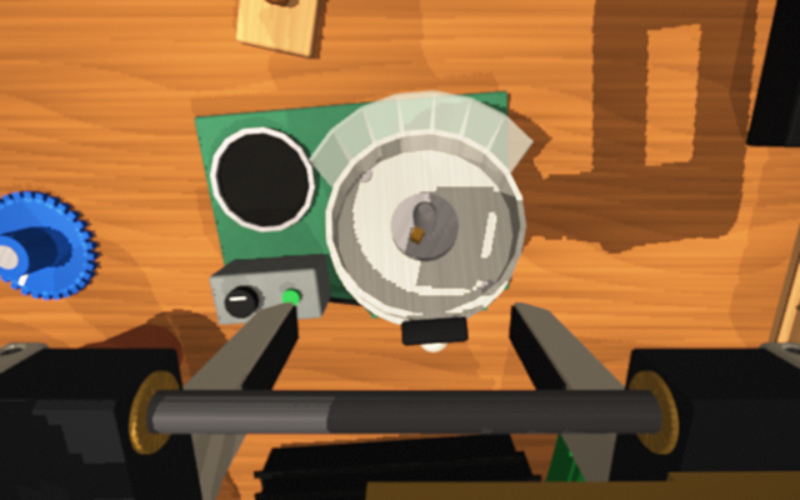

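```bash
cat >> h.py <<'E'
YS=np.radians(4.5); RZ=np.array([[np.cos(YS),-np.sin(YS),0],[np.sin(YS),np.cos(YS),0],[0,0,1]])
c3,s3=np.cos(np.pi/6),.5
RH=RZ@np.array([[c3,0,-s3],[0,1,0],[s3,0,c3]])  # head axes in columns
E
python3 - <<'E'
from h import *
f=np.load("w2.npz"); p={k:f[k] for k in f.files}
vv,uu=np.mgrid[:400,:640]; im=p["image"].astype(int)
fl=(np.hypot(uu-340,vv-181.6)<27)
X=pts(p,fl); hs=cv2.cvtColor(p["image"],cv2.COLOR_RGB2HSV)[fl&(p["range_z"]>0)]
br=(hs[:,0]>8)&(hs[:,0]<30)&(hs[:,1]>110)&(hs[:,2]>60)
o=np.array([.585,.215,.125])
L=(X-o)@RH
print("brass",br.sum(),X[br].mean(0)); 
H,e=np.histogram(L[:,2],bins=np.arange(-.03,.06,.003)); print(list(zip(e.round(3),H)))
# rim circle
A=pts(p,(np.hypot(uu-340,vv-181)<95)); LA=(A-o)@RH
print("seat plane z (median of lowest annulus)")
np.savez("L.npz",L=L,LA=LA,br=br)
# shaft points: local z in 20-36
zs=np.median(L[(~br),2]); print(zs)
H,e=np.histogram(LA[:,2],bins=np.arange(-.06,.06,.003)); print(list(zip(e.round(3),H)))
E
```

```text
brass 105 [0.59066839 0.21378736 0.14083152]
[(np.float64(-0.03), np.int64(0)), (np.float64(-0.027), np.int64(0)), (np.float64(-0.024), np.int64(0)), (np.float64(-0.021), np.int64(0)), (np.float64(-0.018), np.int64(0)), (np.float64(-0.015), np.int64(15)), (np.float64(-0.012), np.int64(25)), (np.float64(-0.009), np.int64(26)), (np.float64(-0.006), np.int64(32)), (np.float64(-0.003), np.int64(1231)), (np.float64(-0.0), np.int64(456)), (np.float64(0.003), np.int64(13)), (np.float64(0.006), np.int64(23)), (np.float64(0.009), np.int64(24)), (np.float64(0.012), np.int64(85)), (np.float64(0.015), np.int64(17)), (np.float64(0.018), np.int64(17)), (np.float64(0.021), np.int64(20)), (np.float64(0.024), np.int64(38)), (np.float64(0.027), np.int64(88)), (np.float64(0.03), np.int64(93)), (np.float64(0.033), np.int64(74)), (np.float64(0.036), np.int64(0)), (np.float64(0.039), np.int64(0)), (np.float64(0.042), np.int64(0)), (np.float64(0.045), np.int64(0)), (np.float64(0.048), np.int64(0)), (np.float64(0.051), np.int64(0)), (np.float64(0.054), np.int64(0))]
seat plane z (median of lowest annulus)
-
[... 702 characters left out ...]
loat64(-0.003), np.int64(1631)), (np.float64(0.0), np.int64(788)), (np.float64(0.003), np.int64(346)), (np.float64(0.006), np.int64(376)), (np.float64(0.009), np.int64(483)), (np.float64(0.012), np.int64(2669)), (np.float64(0.015), np.int64(510)), (np.float64(0.018), np.int64(485)), (np.float64(0.021), np.int64(1362)), (np.float64(0.024), np.int64(725)), (np.float64(0.027), np.int64(585)), (np.float64(0.03), np.int64(175)), (np.float64(0.033), np.int64(74)), (np.float64(0.036), np.int64(0)), (np.float64(0.039), np.int64(0)), (np.float64(0.042), np.int64(0)), (np.float64(0.045), np.int64(0)), (np.float64(0.048), np.int64(0)), (np.float64(0.051), np.int64(0)), (np.float64(0.054), np.int64(0))]
```

```bash
python3 - <<'E'
from h import *
f=np.load("L.npz"); L,LA,br=f["L"],f["LA"],f["br"]
def circ(P):
    A=np.c_[2*P,np.ones(len(P))]; b=(P**2).sum(1); s=np.linalg.lstsq(A,b,rcond=None)[0]; return s[:2],np.sqrt(s[2]+s[:2]@s[:2])
t=L[(L[:,2]>.0335)&(~br)]; print("tip",len(t),t[:,:2].mean(0).round(4),t.min(0).round(4),t.max(0).round(4))
r=LA[(abs(LA[:,2]-.0135)<.0025)]; d=np.hypot(*(r[:,:2]).T); r=r[(d>.06)&(d<.085)]
(c,_),rad=cv2.minEnclosingCircle((r[:,:2]*1000).astype(np.float32)); print("rim",circ(r[:,:2]),c,rad,len(r))
fl=LA[abs(LA[:,2])<.0015]; fl=fl[np.hypot(*fl[:,:2].T)<.035]; (c,_),rad=cv2.minEnclosingCircle((fl[:,:2]*1000).astype(np.float32)); print("flange",c,_,rad)
k=L[br]; print("key", k.mean(0).round(4), k.min(0).round(4),k.max(0).round(4)); kt=k[(k[:,2]>.011)&(k[:,2]<.016)]; print(len(kt),kt[:,:2].mean(0).round(4)); print(np.round(kt[:, :2]*1e3,0)[::6].tolist())
print("rim pts xmin/max y",r.min(0),r.max(0))
E
```

```text
tip 38 [0.002  0.0047] [-0.0017  0.0002  0.0335] [0.0057 0.0086 0.0357]
rim (array([0.00075472, 0.00467243]), np.float64(0.07083434648778784)) -1.775212049484253 76.38219451904297 2978
flange 1.5635175704956055 4.522280216217041 26.2292537689209
key [ 0.0127 -0.0017  0.0109] [ 0.0045 -0.0064 -0.0006] [0.0169 0.003  0.0148]
74 [ 0.0121 -0.0017]
[[7.0, -2.0], [9.0, -2.0], [10.0, -4.0], [11.0, 1.0], [11.0, -3.0], [11.0, 3.0], [12.0, -1.0], [13.0, -4.0], [13.0, 2.0], [14.0, -2.0], [15.0, -4.0], [15.0, -5.0], [16.0, -3.0]]
rim pts xmin/max y [-0.07343968 -0.06711244  0.01100232] [0.07370847 0.07693932 0.01599028]
```

>>> send_rows --pt "0.01 -0.03 0 0 1" --pt "0.01 -0.035 0 0 1" --pt "0.01 -0.035 0 0 1" --pt "0.01 -0.035 0 0 1" --pt "0.01 -0.035 0 0 1" --pt "0.01 -0.035 0 0 1" --pt "0.01 -0.035 0 0 1" --pt "0.015 -0.035 0.01 0 1" --pt "0.015 -0.035 0.01 0 1" --pt "0.015 -0.035 0.01 0 1"

```text
clock: 4.18
tool_pos: [0.484, -0.1407, 0.3222]
orientation: [0.001, -0.002, 1.0, -0.0]
wrist_force: [-0.1, -0.2, 0.3]
width: 0.0932
gripper_force: 0.0
```

>>> send_rows --pt "0.02 -0.035 0.01 0 1" --pt "0.02 -0.035 0.01 0 1" --pt "0.01 -0.035 0.01 0 1" --pt "0.01 -0.02 0.01 0 1" --pt "0 0 0 0 1" --pt "0 0 0 0 1"

```text
clock: 4.68
tool_pos: [0.4249, -0.2654, 0.2817]
orientation: [-0.0, 0.0, 1.0, 0.001]
wrist_force: [0.5, -0.1, 1.1]
width: 0.0927
gripper_force: 0.0
```

```bash
cat >> h.py <<'E'
HO=np.array([.585,.215,.125])+RH@np.array([.0016,.0046,-.0003])
E
python3 - <<'E'
from h import *
print("head origin",HO.round(4))
plan(.43,-.26,.30,90)
p=robot.read_camera("wrist"); 
r=robot.trace(p,"yellow_plate")[0]; m=r["pixels"]; print(r["confidence"],(np.array(r["bbox"])*[640,400,640,400]).round())
k=m&(p["range_z"]>0); X=pts(p,m); im=p["image"][k].astype(int)
d=X[(X[:,2]<.015)]; t=X[abs(X[:,2]-.044)<.004]
for n,a in(("disc",d),("hubtop",t)):
    c,rad=cv2.minEnclosingCircle((a[:,:2]*1e3).astype(np.float32)); print(n,len(a),np.round(c,1),round(rad,1),np.median(a[:,2]).round(4), a[:,:2].mean(0).round(4))
np.savez("y.npz",X=X,im=im)
x0,y0=[int(v) for v in (np.array(r["bbox"])[:2]*[640,400])]; x1,y1=[int(v) for v in (np.array(r["bbox"])[2:]*[640,400])]
cv2.imwrite("pics/y1.png",cv2.resize(p["image"][max(y0-10,0):y1+10,max(0,x0-10):x1+10,::-1],None,fx=3,fy=3))
hs=cv2.cvtColor(p["image"],cv2.COLOR_RGB2HSV)[k]; w=(hs[:,1]<60)&(hs[:,2]>150)&(X[:,2]<.014)
print("white",w.sum(),X[w].mean(0) if w.any() else '')
E
```

```text
head origin [0.5862 0.2197 0.1255]
now [ 0.4249 -0.2654  0.2817] yaw 89.97 q6 -2.35 tool turn deg -0.03 | tool shift before turn(mm) [ -5.1   5.5 -18.3]
   shift after turn(mm) [ -5.1   5.5 -18.3]
0.78 [269. 125. 384. 235.]
disc 7107 [ 425.5 -259.5] 62.3 0.0084 [ 0.4199 -0.2599]
hubtop 1529 [ 423.9 -259.4] 22.6 0.0445 [ 0.4233 -0.2597]
white 100 [ 0.40999569 -0.29448289  0.0089118 ]
```

View pics/y1.png

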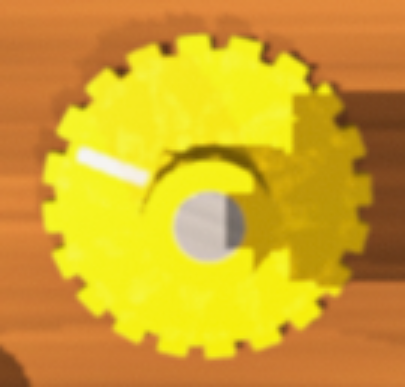

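>>> send_rows --pt "0.001 0.006 0 6.7 1" --pt "0 0 0 6.7 1" --pt "0 0 0 6.7 1" --pt "0 0 0 6.7 1" --pt "0 0 0 6.7 1" --pt "0 0 0.01 6.7 1" --pt "0 0 0.02 6.7 1" --pt "0 0 0.02 6.7 1" --pt "0 0 0.02 6.7 1" --pt "0 0 0.02 6.7 1"

```text
clock: 5.62
tool_pos: [0.4256, -0.2587, 0.192]
orientation: [0.001, 0.553, 0.833, 0.0]
wrist_force: [0.2, 0.3, 0.8]
width: 0.0931
gripper_force: 0.0
```

>>> send_rows --pt "0 0 0.01 6.7 1" --pt "0 0 0.01 6.7 1" --pt "0 0 0 0 1" --pt "0 0 0 0 1"

```text
clock: 5.95
tool_pos: [0.4251, -0.2591, 0.1721]
orientation: [-0.0, 0.643, 0.766, 0.0]
wrist_force: [-0.1, 0.0, -0.3]
width: 0.093
gripper_force: 0.0
```

```bash
python3 - <<'E'
from h import *
plan(.4239,-.2595,.0975,9.5)
E
```

```text
now [ 0.4251 -0.2591  0.1721] yaw 9.95 q6 -0.95 tool turn deg 0.45 | tool shift before turn(mm) [-0.2 -1.2 74.6]
   shift after turn(mm) [-0.2 -1.2 74.6]
```

>>> send_rows --pt "0 -0.001 0.025 0.4 1" --pt "0 0 0.025 0 1" --pt "0 0 0.015 0 1" --pt "0 0 0.009 0 1" --pt "0 0 0 0 -1" --pt "0 0 0 0 -1" --pt "0 0 0 0 -1" --pt "0 0 0 0 -1" --pt "0 0 0 0 -1" --pt "0 0 0 0 -1"

```text
clock: 6.78
tool_pos: [0.4237, -0.2611, 0.0985]
orientation: [0.001, 0.648, 0.762, -0.0]
wrist_force: [-0.8, 0.2, -0.1]
width: 0.0577
gripper_force: 0.0
```

>>> send_rows --pt "0 0 0 0 -1" --pt "0 0 0 0 -1" --pt "0 0 0 0 -1" --pt "0 0 0 0 -1" --pt "0 0 0 0 -1"

```text
clock: 7.2
tool_pos: [0.4235, -0.2609, 0.098]
orientation: [0.0, 0.648, 0.762, 0.0]
wrist_force: [-0.2, 0.2, 4.0]
width: 0.0438
gripper_force: 30.0
```

```bash
python3 - <<'E'
from h import *
s=robot.state(); print(s["width"],s["gripper_force"])
# box: front top edge target for tilt; head approach
print("box front centre in world: tray"); 
plan(.5862,.2197,.40,94.5)
q=robot.read_camera("top")
X=pts(q); g=(abs(X[:,2]-.075)<.008)&(X[:,0]>.6)&(X[:,0]<.72)&(X[:,1]<.14)&(X[:,1]>0)
L=(X[g]-[.59,.16,0])@RZ; print("box in seeder frame",g.sum(),L.min(0).round(3),L.max(0).round(3),np.median(L,0).round(3))
E
```

```text
0.04383541454516735 29.97070844139671
box front centre in world: tray
now [ 0.4235 -0.2609  0.098 ] yaw 9.2 q6 -0.94 tool turn deg -85.3 | tool shift before turn(mm) [ 448.3  237.5 -302. ]
   shift after turn(mm) [-200.   466.4 -301.8]
box in seeder frame 518 [ 0.044 -0.137  0.067] [ 0.095 -0.038  0.083] [ 0.067 -0.082  0.074]
```

```bash
python3 - <<'E'
from h import *
f=np.load("w2.npz"); p={k:f[k] for k in f.files}
X=pts(p); im=p["image"][p["range_z"]>0].astype(int)
L=(X-[.59,.16,0])@RZ
b=(L[:,1]<-.03)&(L[:,1]>-.15)&(L[:,0]>.02)&(L[:,0]<.1)&(L[:,2]>.06)
B=L[b]; top=B[abs(B[:,2]-.075)<.003]; kn=B[B[:,2]>.079]
print("top",top.min(0).round(3),top.max(0).round(3),np.percentile(top,2,0).round(3),"knobs",len(kn),kn.min(0).round(3),kn.max(0).round(3))
K=kn; print([ (round(y,3),K[abs(K[:,1]-y)<.005].min(0).round(3).tolist()) for y in np.arange(-.135,-.03,.01) if (abs(K[:,1]-y)<.005).any()])
t=(im.sum(1)<150)&(L[:,2]<.04)&(L[:,2]>.015)&(L[:,1]<0)&(L[:,1]>-.15)&(L[:,0]<.05)&(L[:,0]>-.1)
T=L[t]; print("tray",cv2.minEnclosingCircle((T[:,:2]*1e3).astype(np.float32)),np.median(T,0).round(4),np.percentile(T,1,0).round(3),np.percentile(T,99,0).round(3))
E
```

```text
top [ 0.043 -0.14   0.072] [ 0.093 -0.04   0.078] [ 0.044 -0.138  0.073] knobs 669 [ 0.055 -0.124  0.079] [ 0.083 -0.057  0.089]
[(np.float64(-0.125), [0.06, -0.124, 0.085]), (np.float64(-0.115), [0.055, -0.12, 0.079]), (np.float64(-0.105), [0.055, -0.11, 0.079]), (np.float64(-0.095), [0.059, -0.1, 0.079]), (np.float64(-0.075), [0.064, -0.073, 0.081]), (np.float64(-0.065), [0.061, -0.07, 0.079]), (np.float64(-0.055), [0.063, -0.06, 0.079])]
tray ((-15.371078491210938, -83.40777587890625), 63.79269790649414) [-0.0351 -0.0912  0.0243] [-0.075 -0.132  0.022] [ 0.007 -0.05   0.026]
```

>>> send_rows --pt "0 0 -0.01 0 -1" --pt "0 0 -0.025 0 -1" --pt "0 0 -0.03 0 -1" --pt "0 0 -0.03 -6 -1" --pt "0 0 -0.03 -7 -1" --pt "0 0 -0.02 -7 -1" --pt "0 0 0 -7 -1" --pt "0 0 0 -7 -1" --pt "0 0 0 -7 -1" --pt "0 0 0 -7 -1"

```text
clock: 8.08
tool_pos: [0.423, -0.2605, 0.2431]
orientation: [-0.0, 0.279, 0.96, 0.0]
wrist_force: [0.7, -0.1, -1.8]
width: 0.0437
gripper_force: 30.0
```

>>> send_rows --pt "0 0 0 -7 -1" --pt "0 0 0 -7 -1" --pt "0 0 0 -7 -1" --pt "0 0 0 -7 -1" --pt "0 0 0 -7 -1" --pt "0 0 0 -2.3 -1" --pt "0 0 0 0 -1"

```text
clock: 8.67
tool_pos: [0.4231, -0.2605, 0.2429]
orientation: [-0.0, -0.04, 0.999, 0.0]
wrist_force: [-0.2, -0.2, -2.1]
width: 0.0439
gripper_force: 30.0
```

```bash
python3 - <<'E'
from h import *
f=np.load("w2.npz"); p={k:f[k] for k in f.files}
X=pts(p); L=(X-HO)@RH
b=(abs(L[:,1])<.012)&(L[:,0]<-.06)&(L[:,0]>-.12)&(L[:,2]>.0)
B=L[b]; W=X[b]; i=np.argsort(W[:,0]); print(np.c_[B[i],W[i]][::15].round(3))
plan(*(HO+RZ@[-.135,0,.25]),94.5); print(HO+RZ@[-.135,0,0])
E
```

```text
[[-0.085  0.012  0.043  0.491  0.224  0.12 ]
 [-0.086 -0.007  0.041  0.492  0.205  0.118]
 [-0.085 -0.008  0.043  0.492  0.205  0.121]
 [-0.085 -0.01   0.042  0.493  0.202  0.12 ]
 [-0.083  0.005  0.043  0.493  0.218  0.121]
 [-0.083 -0.007  0.042  0.494  0.205  0.12 ]
 [-0.083 -0.008  0.043  0.494  0.205  0.122]
 [-0.082  0.     0.041  0.495  0.213  0.12 ]
 [-0.082  0.012  0.038  0.495  0.224  0.118]
 [-0.081  0.008  0.04   0.496  0.221  0.119]
 [-0.083 -0.007  0.038  0.496  0.205  0.117]
 [-0.081  0.005  0.039  0.496  0.218  0.119]
 [-0.082 -0.007  0.038  0.497  0.205  0.117]
 [-0.081 -0.006  0.039  0.497  0.206  0.118]
 [-0.082 -0.006  0.037  0.498  0.206  0.117]
 [-0.08  -0.008  0.039  0.498  0.205  0.119]
 [-0.081 -0.005  0.036  0.499  0.208  0.116]
 [-0.081  0.003  0.033  0.499  0.215  0.114]
 [-0.081 -0.008  0.035  0.499  0.205  0.115]
 [-0.081 -0.     0.033  0.5    0.213  0.114]
 [-0.08  -0.004  0.035  0.5    0.209  0.116]
 [-0.08   0.002  0.032  0.501  0.216  0.113]
 [-0.08  -0.009  0.034  0.501  0.204  0.115]
 [-0.079  0.008  0.032  0.502  0.221  0.114]
 [-0.079  0.011  0.0
[... 1597 characters left out ...]
4]
 [-0.068  0.002  0.012  0.521  0.216  0.102]
 [-0.068 -0.012  0.015  0.521  0.203  0.105]
 [-0.068 -0.002  0.011  0.522  0.212  0.101]
 [-0.067  0.009  0.009  0.523  0.224  0.1  ]
 [-0.068 -0.007  0.01   0.523  0.207  0.1  ]
 [-0.068 -0.002  0.008  0.524  0.212  0.098]
 [-0.068  0.004  0.005  0.525  0.219  0.097]
 [-0.068 -0.007  0.006  0.525  0.208  0.097]
 [-0.068 -0.009  0.005  0.526  0.206  0.095]
 [-0.069  0.004  0.002  0.526  0.219  0.093]
 [-0.068  0.002  0.001  0.527  0.217  0.092]]
now [ 0.4231 -0.2605  0.2429] yaw 94.59 q6 -2.43 tool turn deg 0.09 | tool shift before turn(mm) [ -66.   465.9 -132.5]
   shift after turn(mm) [ -65.2  466.  -132.5]
[0.45158615 0.20911433 0.12554019]
```

>>> send_rows --pt "-0.004 0.02 0 0 -1" --pt "-0.004 0.032 0 0 -1" --pt "-0.004 0.035 0 0 -1" --pt "-0.004 0.035 0 0 -1" --pt "-0.004 0.035 0 0 -1" --pt "-0.004 0.035 0 0 -1" --pt "-0.004 0.035 0 0 -1" --pt "-0.004 0.035 0 0 -1" --pt "-0.004 0.035 0 0 -1" --pt "-0.004 0.035 0 0 -1"

```text
clock: 9.5
tool_pos: [0.4366, 0.075, 0.243]
orientation: [-0.0, -0.038, 0.999, -0.0]
wrist_force: [1.2, -0.1, -0.6]
width: 0.0443
gripper_force: 30.0
```

>>> send_rows --pt "-0.004 0.035 0 0 -1" --pt "-0.004 0.035 0 0 -1" --pt "-0.004 0.035 0 0 -1" --pt "-0.003 0.02 0.007 0 -1" --pt "-0.002 0.009 0 0 -1" --pt "0 0 0 0 -1" --pt "0 0 0 0 -1"

```text
clock: 10.08
tool_pos: [0.4434, 0.2079, 0.2357]
orientation: [-0.0, -0.04, 0.999, -0.0]
wrist_force: [0.1, -0.7, -1.3]
width: 0.0438
gripper_force: 30.0
```

```bash
python3 - <<'E'
from h import *
plan(.443,.2085,.236,94.5); print(robot.state()["wrist_force"].round(2),robot.state()["ft_torque"].round(3))
p=robot.read_camera("side"); cv2.imwrite("pics/s1.png",cv2.resize(p["image"][100:260,180:400,::-1],None,fx=3,fy=3))
E
```

```text
now [0.4434 0.2079 0.2357] yaw 94.54 q6 -1.44 tool turn deg 0.04 | tool shift before turn(mm) [ 0.3  0.6 -0.3]
   shift after turn(mm) [ 0.3  0.6 -0.3]
[ 0.06 -0.65 -1.31] [0.009 0.008 0.001]
```

View pics/s1.png

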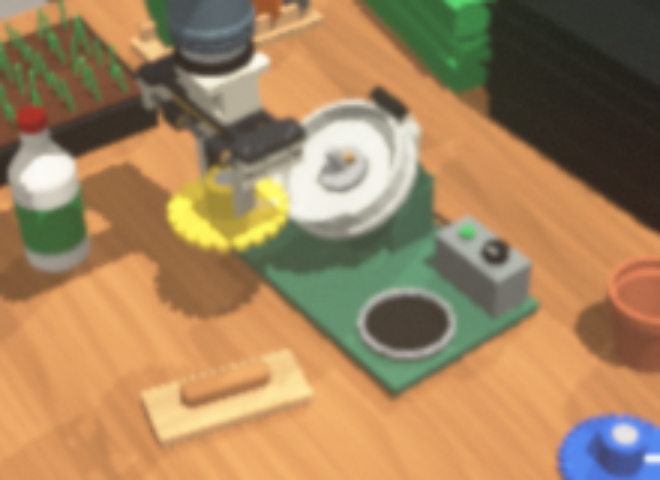

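>>> send_rows --pt "0 0 0.006 0 -1" --pt "0 0 0.005 0 -1" --pt "0 0 0.003 0 -1" --pt "0 0 0.003 0 -1" --pt "0 0 0.003 0 -1" --pt "0 0 0 0 -1"

```text
clock: 10.63
tool_pos: [0.4431, 0.2076, 0.2155]
orientation: [-0.001, -0.039, 0.999, -0.0]
wrist_force: [-2.1, -1.4, 2.5]
width: 0.0439
gripper_force: 30.0
```

>>> send_rows --pt "0 0 0.003 0 -1" --pt "0 0 0.003 0 -1" --pt "0 0 0 0 -1"

```text
clock: 10.88
tool_pos: [0.4428, 0.2079, 0.2096]
orientation: [-0.001, -0.039, 0.999, -0.0]
wrist_force: [-3.8, -1.1, 4.1]
width: 0.0435
gripper_force: 30.0
```

>>> send_rows --pt "-0.002 0 0.002 0 -1" --pt "-0.002 0 0.002 0 -1" --pt "-0.002 0 0.002 0 -1" --pt "-0.001 0 0.002 0 -1" --pt "0 0 0.002 0 -1" --pt "0 0 0 0 -1" --pt "0 0 -0.008 0 -1" --pt "0 0 -0.02 0 -1" --pt "0 0 -0.03 0 -1" --pt "0 0 0 0 -1"

```text
clock: 11.72
tool_pos: [0.4535, 0.2095, 0.2632]
orientation: [0.005, -0.039, 0.999, 0.001]
wrist_force: [1.3, 0.1, 0.5]
width: 0.0439
gripper_force: 30.0
```

```bash
cat >> h.py <<'E'
def plate(cams=("side","top")):
    "fit yellow plate disc plane"
    for n in cams:
        p=robot.read_camera(n); tr=robot.trace(p,"yellow_plate")
        if not tr: print(n,"none"); continue
        X=pts(p,tr[0]["pixels"]); best=None; rng=np.random.default_rng(0)
        for _ in range(300):
            a=X[rng.choice(len(X),3,False)]; v=np.cross(a[1]-a[0],a[2]-a[0]); l=np.linalg.norm(v)
            if l<2e-4: continue
            v/=l; i=abs((X-a[0])@v)<.003
            if best is None or i.sum()>best.sum(): best=i
        Y=X[best]; c=Y.mean(0); v=np.linalg.svd(Y-c)[2][2]; v*=np.sign(v[2]); vs=v@RZ
        print(n,round(tr[0]["confidence"],2),len(X),best.sum(),"c",c.round(3),"tilt to front",np.degrees(np.arctan2(-vs[0],vs[2])).round(1),"side",np.degrees(np.arctan2(vs[1],vs[2])).round(1))
E
python3 - <<'E'
from h import *
print(robot.state()["wrist_force"].round(2),robot.state()["tool_pos"].round(4)); plate()
E
```

```text
[1.32 0.08 0.49] [0.4535 0.2095 0.2632]
side 0.77 781 426 c [0.447 0.19  0.169] tilt to front 24.2 side -1.3
top 0.49 221 166 c [0.454 0.192 0.169] tilt to front 23.5 side 0.5
```

>>> send_rows --pt "-0.015 0 -0.001 0 -1" --pt "-0.02 0 0 0 -1" --pt "-0.02 0 0 0 -1" --pt "-0.02 0 0 0 -1" --pt "-0.015 0 0 0 -1" --pt "0 0 0 0 -1" --pt "0 0 0 0 -1"

```text
clock: 12.5
tool_pos: [0.54, 0.2156, 0.2569]
orientation: [-0.002, -0.039, 0.999, -0.0]
wrist_force: [-0.3, 0.0, -1.5]
width: 0.0434
gripper_force: 30.0
```

```bash
cat >> h.py <<'E'
def gl():
    "grasp point in head frame, mm"
    s=robot.state(); M=R(); G=s["tool_pos"]+robot.grip_depth*M[:,2]
    print("G head mm",(1e3*(G-HO)@RH).round(1),"F",s["wrist_force"].round(1),"T",s["ft_torque"].round(2))
E
python3 - <<'E'
from h import *
gl(); plan(*(HO+.085*RH[:,2]+[0,0,.0653]),94.5); plate()
print("axis step in tool (per mm along -axis)",(R().T@-RH[:,2]).round(3))
E
```

```text
G head mm [-7.3 -0.4 80.5] F [-0.3  0.  -1.5] T [0.08 0.03 0.05]
now [0.54   0.2156 0.2569] yaw 94.49 q6 -1.46 tool turn deg -0.01 | tool shift before turn(mm) [-3.9  0.4 -7.6]
   shift after turn(mm) [-3.9  0.4 -7.6]
side 0.92 661 375 c [0.53  0.196 0.162] tilt to front 22.3 side 0.8
top 0.49 166 148 c [0.504 0.197 0.152] tilt to front 24.4 side 0.0
axis step in tool (per mm along -axis) [-0.501 -0.     0.865]
```

>>> send_rows --pt "-0.0063 0 -0.0037 0 -1" --pt "0 0 0 0 -1" --pt "-0.002 0 0.0035 0 -1" --pt "-0.002 0 0.0035 0 -1" --pt "-0.002 0 0.0035 0 -1" --pt "-0.002 0 0.0035 0 -1" --pt "-0.002 0 0.0035 0 -1" --pt "0 0 0 0 -1" --pt "0 0 0 0 -1"

```text
clock: 13.45
tool_pos: [0.5559, 0.2171, 0.2454]
orientation: [-0.001, -0.039, 0.999, -0.0]
wrist_force: [-4.6, -0.7, 5.3]
width: 0.0438
gripper_force: 30.0
```

```bash
python3 - <<'E'
from h import *
gl()
E
```

```text
G head mm [ 0.9 -0.3 62.5] F [-4.6 -0.7  5.3] T [-0.12  0.8  -0.01]
```

>>> send_rows --pt "0.003 0 -0.005 0 -1" --pt "-0.0035 0 -0.002 0 -1" --pt "0 0 0 0 -1" --pt "-0.002 0 0.0035 0 -1" --pt "-0.001 0 0.0018 0 -1" --pt "0 0 0 0 -1" --pt "0 0 0 0 -1"

```text
clock: 14.03
tool_pos: [0.5599, 0.2173, 0.246]
orientation: [-0.001, -0.039, 0.999, -0.0]
wrist_force: [-0.5, 0.1, -1.7]
width: 0.0439
gripper_force: 30.0
```

```bash
python3 - <<'E'
from h import *
gl(); plate()
E
```

```text
G head mm [ 4.7 -0.3 61. ] F [-0.5  0.1 -1.7] T [ 0.02 -0.02 -0.02]
side 0.67 717 363 c [0.552 0.198 0.152] tilt to front 23.2 side 0.4
top 0.82 188 156 c [0.529 0.198 0.143] tilt to front 23.7 side -0.5
```

>>> send_rows --pt "-0.0015 0 0.0026 0 -1" --pt "-0.0015 0 0.0026 0 -1" --pt "0 0 0 0 -1" --pt "0 0 0 0 -1"

```text
clock: 14.57
tool_pos: [0.5641, 0.2181, 0.2417]
orientation: [0.001, -0.039, 0.999, 0.001]
wrist_force: [4.5, 3.3, -1.8]
width: 0.044
gripper_force: 30.0
```

```bash
python3 - <<'E'
from h import *
gl()
E
```

```text
G head mm [ 6.5  0.2 55. ] F [ 4.5  3.3 -1.8] T [ 0.58 -0.81  0.03]
```

>>> send_rows --pt "-0.002 0.001 -0.001 0 -1" --pt "0 0 0 0 -1" --pt "-0.0015 0 0.0026 0 -1" --pt "-0.0015 0 0.0026 0 -1" --pt "0 0 0 0 -1" --pt "0 0 0 0 -1"

```text
clock: 15.07
tool_pos: [0.5678, 0.219, 0.2367]
orientation: [-0.0, -0.039, 0.999, -0.0]
wrist_force: [0.2, 0.1, -0.9]
width: 0.0439
gripper_force: 30.0
```

```bash
python3 - <<'E'
from h import *
gl(); plate()
E
```

```text
G head mm [ 7.   0.7 49. ] F [ 0.2  0.1 -0.9] T [ 0.1  -0.04 -0.03]
side 0.64 657 365 c [0.559 0.2   0.142] tilt to front 22.8 side 0.4
top 0.61 223 184 c [0.543 0.197 0.136] tilt to front 23.3 side 0.5
```

>>> send_rows --pt "-0.001 0 0.0017 0 -1" --pt "-0.001 0 0.0017 0 -1" --pt "0 0 0 0 -1" --pt "0 0 0 0 -1"

```text
clock: 15.6
tool_pos: [0.5699, 0.2192, 0.2336]
orientation: [-0.0, -0.039, 0.999, -0.0]
wrist_force: [0.2, 0.1, -1.4]
width: 0.0438
gripper_force: 30.0
```

```bash
python3 - <<'E'
from h import *
gl()
E
```

```text
G head mm [ 7.2  0.7 45.2] F [ 0.2  0.1 -1.4] T [ 0.04 -0.04 -0.02]
```

>>> send_rows --pt "-0.001 0 0.0017 0 -1" --pt "-0.001 0 0.0017 0 -1" --pt "0 0 0 0 -1" --pt "0 0 0 0 -1"

```text
clock: 15.93
tool_pos: [0.5719, 0.2194, 0.2302]
orientation: [-0.0, -0.039, 0.999, -0.0]
wrist_force: [1.0, 0.7, -1.8]
width: 0.0438
gripper_force: 30.0
```

```bash
python3 - <<'E'
from h import *
gl(); plate()
E
```

```text
G head mm [ 7.3  0.8 41.3] F [ 1.   0.7 -1.8] T [ 0.07 -0.   -0.05]
side 0.92 724 366 c [0.56  0.202 0.135] tilt to front 24.1 side 0.3
top 0.76 240 189 c [0.545 0.197 0.129] tilt to front 23.7 side -0.3
```

>>> send_rows --pt "-0.001 0 0.0017 0 -1" --pt "-0.001 0 0.0017 0 -1" --pt "0 0 0 0 -1" --pt "0 0 0 0 -1"

```text
clock: 16.47
tool_pos: [0.5739, 0.2195, 0.2268]
orientation: [-0.0, -0.039, 0.999, -0.0]
wrist_force: [0.5, 0.2, -1.6]
width: 0.0437
gripper_force: 30.0
```

```bash
python3 - <<'E'
from h import *
gl(); plate()
E
```

```text
G head mm [ 7.3  0.7 37.3] F [ 0.5  0.2 -1.6] T [ 0.08 -0.    0.03]
side 0.89 696 345 c [0.565 0.202 0.133] tilt to front 24.9 side -1.0
top 0.47 177 147 c [0.547 0.197 0.125] tilt to front 24.5 side -1.1
```

>>> send_rows --pt "-0.001 0 0.0017 0 -1" --pt "0 0 0 0 -1" --pt "0 0 0 0 0.1" --pt "0 0 0 0 0.3" --pt "0 0 0 0 0.3" --pt "0 0 0 0 0.3" --pt "0 0 0 0 0.3" --pt "0 0 0 0 0.3"

```text
clock: 17.33
tool_pos: [0.5749, 0.2196, 0.2255]
orientation: [0.0, -0.039, 0.999, -0.0]
wrist_force: [0.2, -0.5, 0.5]
width: 0.0603
gripper_force: 0.0
```

```bash
python3 - <<'E'
from h import *
gl(); plate(); print(robot.state()["width"])
E
```

```text
G head mm [ 7.6  0.8 35.6] F [ 0.2 -0.5  0.5] T [0.02 0.   0.01]
side 0.86 658 324 c [0.571 0.204 0.123] tilt to front 30.1 side -1.3
top 0.7 169 117 c [0.546 0.2   0.109] tilt to front 32.7 side -0.7
0.06041985792894343
```

>>> send_rows --pt "0 0 -0.01 0 0.3" --pt "0 0 -0.02 0 0.3" --pt "0 0 -0.03 0 0.3" --pt "0 0 -0.03 0 1" --pt "-0.01 0 -0.03 0 1" --pt "-0.01 0 0 0 1" --pt "-0.01 0 0 0 1" --pt "0 0 0 0 1" --pt "0 0 0 0 1"

```text
clock: 18.28
tool_pos: [0.6047, 0.2219, 0.3455]
orientation: [-0.0, -0.039, 0.999, -0.0]
wrist_force: [-1.4, -0.3, -0.2]
width: 0.0921
gripper_force: 0.0
```

```bash
python3 - <<'E'
from h import *
p=robot.read_camera("wrist"); tr=robot.trace(p,"yellow_plate"); print(len(tr),tr and tr[0]["confidence"])
m=tr[0]["pixels"]; X=pts(p,m); L=(X-HO)@RH
hub=L[(np.hypot(L[:,0],L[:,1])<.018)]; print("hub top z",np.percentile(hub[:,2],[10,50,90]).round(4))
H=hub[hub[:,2]>np.median(hub[:,2])-.004]; A=np.c_[H[:,:2],np.ones(len(H))]; print("hub centre",H[:,:2].mean(0).round(4))
d=L[(np.hypot(L[:,0],L[:,1])>.03)&(np.hypot(L[:,0],L[:,1])<.056)]; A=np.c_[d[:,:2],np.ones(len(d))]
s=np.linalg.lstsq(A,d[:,2],rcond=None)[0]; print("disc plane slopes,z0",s.round(4),len(d))
hs=cv2.cvtColor(p["image"],cv2.COLOR_RGB2HSV)[m&(p["range_z"]>0)]; w=(hs[:,1]<70)&(hs[:,2]>120)&(abs(L[:,2]-.008)<.006)&(np.hypot(L[:,0],L[:,1])>.03)
if w.any(): c=L[w].mean(0); print("white",w.sum(),c.round(4),np.degrees(np.arctan2(c[1],c[0])))
cv2.imwrite("pics/f1.png",cv2.resize(p["image"][40:300,200:480,::-1],None,fx=2,fy=2))
plan(.505,-.395,.2)
E
```

```text
1 0.71
hub top z [0.0431 0.0441 0.045 ]
hub centre [0.0003 0.0001]
disc plane slopes,z0 [-0.0049  0.0001  0.0077] 7355
white 102 [ 0.0331 -0.0201  0.0083] -31.262811967417388
now [0.6042 0.2219 0.3451] yaw 94.51 q6 -1.47 tool turn deg 0 | tool shift before turn(mm) [ 147.2 -607.2  145.3]
   shift after turn(mm) [ 147.2 -607.2  145.3]
```

View pics/f1.png

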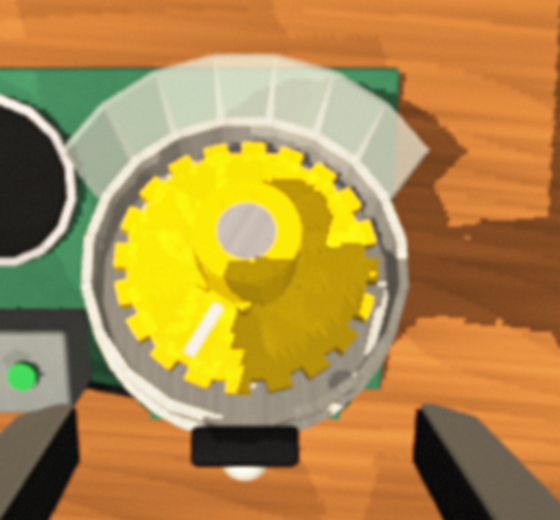

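>>> send_rows --pt "0.008 -0.025 0 0 1" --pt "0.008 -0.035 0 0 1" --pt "0.008 -0.035 0 0 1" --pt "0.008 -0.035 0 0 1" --pt "0.008 -0.035 0 0 1" --pt "0.008 -0.035 0 0 1" --pt "0.008 -0.035 0 0 1" --pt "0.008 -0.035 0 0 1" --pt "0.008 -0.035 0 0 1" --pt "0.008 -0.035 0 0 1"

```text
clock: 19.22
tool_pos: [0.5506, -0.1244, 0.3454]
orientation: [-0.0, -0.039, 0.999, 0.0]
wrist_force: [0.6, 0.4, -0.2]
width: 0.0931
gripper_force: 0.0
```

>>> send_rows --pt "0.008 -0.035 0 0 1" --pt "0.008 -0.035 0 0 1" --pt "0.008 -0.035 0 0 1" --pt "0.008 -0.035 0 0 1" --pt "0.008 -0.035 0 0 1" --pt "0.01 -0.035 0 0 1" --pt "0.01 -0.035 0 0 1" --pt "0.008 -0.017 0 0 1" --pt "0 0 0 7 1" --pt "0 0 0 7 1"

```text
clock: 20.05
tool_pos: [0.5033, -0.3911, 0.3446]
orientation: [-0.001, 0.087, 0.996, 0.001]
wrist_force: [0.4, -0.2, -0.6]
width: 0.093
gripper_force: 0.0
```

>>> send_rows --pt "0 0 0 7 1" --pt "0 0 0 7 1" --pt "0 0 0 7 1" --pt "0 0 0 7 1" --pt "0 0 0 7 1" --pt "0 0 0 7 1" --pt "0 0 0 7 1" --pt "0 0 0 7 1" --pt "0 0 0 7 1" --pt "0 0 0 7 1"

```text
clock: 20.88
tool_pos: [0.5042, -0.3891, 0.3451]
orientation: [-0.001, 0.642, 0.767, 0.0]
wrist_force: [0.6, -0.0, 0.7]
width: 0.0932
gripper_force: 0.0
```

>>> send_rows --pt "0 0 0 6 1" --pt "0 0 0 0 1" --pt "0 0 0 0 1"

```text
clock: 21.13
tool_pos: [0.5043, -0.3893, 0.3452]
orientation: [-0.0, 0.677, 0.736, 0.0]
wrist_force: [-0.6, 0.1, 0.1]
width: 0.093
gripper_force: 0.0
```

```bash
python3 - <<'E'
from h import *
p=robot.read_camera("wrist"); tr=robot.trace(p,"seed_jar"); r=tr[0]; print(r["confidence"],(np.array(r["bbox"])*[640,400,640,400]).round())
X=pts(p,r["pixels"]); t=X[abs(X[:,2]-.105)<.004]
print(X[:,2].max(),len(t),cv2.minEnclosingCircle((t[:,:2]*1e3).astype(np.float32)),t[:,:2].mean(0))
c=t[:,:2].mean(0); plan(c[0],c[1],.135,4.5)
tr=robot.recognise(p,"mug"); print(tr[:1])
E
```

```text
0.59 [299. 157. 349. 224.]
0.10808541647721204 1899 ((506.3588562011719, -398.5103454589844), 25.46421241760254) [ 0.50637822 -0.39773322]
now [ 0.5044 -0.3895  0.3453] yaw 4.68 q6 -0.91 tool turn deg 0.18 | tool shift before turn(mm) [ -8.4   1.3 210.3]
   shift after turn(mm) [ -8.4   1.3 210.3]
[{'bbox': [0.6272, 0.3995, 0.7731, 0.675], 'confidence': 0.81}]
```

>>> send_rows --pt "-0.0085 0.0015 0.02 0 1" --pt "0 0 0.035 0 1" --pt "0 0 0.035 0 1" --pt "0 0 0.035 0 1" --pt "0 0 0.035 0 1" --pt "0 0 0.03 0 1" --pt "0 0 0.018 0 1" --pt "0 0 0 0 1" --pt "0 0 0 0 -1" --pt "0 0 0 0 -1"

```text
clock: 22.12
tool_pos: [0.5074, -0.3989, 0.1389]
orientation: [0.001, 0.678, 0.735, -0.0]
wrist_force: [-0.0, -0.1, -0.3]
width: 0.0842
gripper_force: 0.0
```

>>> send_rows --pt "0 0 0 0 -1" --pt "0 0 0 0 -1" --pt "0 0 0 0 -1" --pt "0 0 0 0 -1" --pt "0 0 0 0 -1" --pt "0 0 0 0 -1" --pt "0 0 0 0 -1"

```text
clock: 22.7
tool_pos: [0.5069, -0.3985, 0.1384]
orientation: [0.001, 0.679, 0.734, -0.0]
wrist_force: [-2.2, 1.1, 5.9]
width: 0.0572
gripper_force: 30.0
```

```bash
python3 - <<'E'
from h import *
t=np.array([.59,.16,0])+RZ@[-.0351,-.0915,0]; print(t); plan(t[0],t[1],.26,4.5)
E
```

```text
[0.56218721 0.06602815 0.        ]
now [ 0.5069 -0.3985  0.1384] yaw 4.51 q6 -0.92 tool turn deg 0.01 | tool shift before turn(mm) [ 458.6   91.7 -122.1]
   shift after turn(mm) [ 458.6   91.6 -122.1]
```

>>> send_rows --pt "0 0 -0.005 0 -1" --pt "0 0 -0.015 0 -1" --pt "0 0 -0.025 0 -1" --pt "0 0 -0.03 0 -1" --pt "0 0 -0.03 0 -1" --pt "0 0 -0.015 0 -1" --pt "0 0 0 0 -1"

```text
clock: 23.28
tool_pos: [0.5079, -0.3992, 0.2617]
orientation: [0.004, 0.679, 0.734, -0.0]
wrist_force: [0.2, -0.1, -1.3]
width: 0.0571
gripper_force: 30.0
```

>>> send_rows --pt "0.01 0.002 0 0 -1" --pt "0.02 0.004 0 0 -1" --pt "0.028 0.006 0 0 -1" --pt "0.03 0.006 0 0 -1" --pt "0.03 0.006 0 0 -1" --pt "0.03 0.006 0 0 -1" --pt "0.03 0.006 0 0 -1" --pt "0.03 0.006 0 0 -1" --pt "0.03 0.006 0 0 -1" --pt "0.03 0.006 0 0 -1"

```text
clock: 24.12
tool_pos: [0.538, -0.124, 0.2546]
orientation: [-0.003, 0.679, 0.734, -0.001]
wrist_force: [0.0, 0.2, -2.1]
width: 0.0573
gripper_force: 30.0
```

>>> send_rows --pt "0.03 0.006 0 0 -1" --pt "0.03 0.006 0 0 -1" --pt "0.03 0.006 0 0 -1" --pt "0.03 0.006 0 0 -1" --pt "0.03 0.006 0 0 -1" --pt "0.025 0.005 0 0 -1" --pt "0.015 0.003 0 0 -1" --pt "0 0 0 0 -1" --pt "0 0 0 0 -1"

```text
clock: 24.87
tool_pos: [0.5609, 0.067, 0.255]
orientation: [-0.002, 0.678, 0.735, -0.001]
wrist_force: [-0.4, -0.5, -3.2]
width: 0.0573
gripper_force: 30.0
```

```bash
python3 - <<'E'
from h import *
plan(.5622,.066,.166,4.5); p=robot.read_camera("top"); save(p,"t2.png")
X=pts(p); im=p["image"][p["range_z"]>0].astype(int); L=X
j=robot.trace(p,"seed_jar"); 
if j: Y=pts(p,j[0]["pixels"]); print(j[0]["confidence"],Y.min(0).round(3),Y.max(0).round(3))
E
```

```text
now [0.5609 0.067  0.255 ] yaw 4.65 q6 -0.16 tool turn deg 0.15 | tool shift before turn(mm) [-1.1  1.6 89. ]
   shift after turn(mm) [-1.1  1.6 89. ]
```

>>> send_rows --pt "-0.001 0.001 0.015 0 -1" --pt "0 0 0.02 0 -1" --pt "0 0 0.02 0 -1" --pt "0 0 0.015 0 -1" --pt "0 0 0.01 0 -1" --pt "0 0 0.005 0 -1" --pt "0 0 0.002 0 -1" --pt "0 0 0 0 -1" --pt "0 0 0 0 -1"

```text
clock: 25.72
tool_pos: [0.5641, 0.0645, 0.1712]
orientation: [0.001, 0.679, 0.734, 0.0]
wrist_force: [1.0, 0.7, -2.5]
width: 0.0576
gripper_force: 30.0
```

>>> send_rows --pt "0 0 0.0015 0 -1" --pt "0 0 0.001 0 -1" --pt "0 0 0 0 -1"

```text
clock: 25.97
tool_pos: [0.5637, 0.0648, 0.1682]
orientation: [0.0, 0.679, 0.734, 0.0]
wrist_force: [0.2, 1.0, -2.6]
width: 0.0574
gripper_force: 30.0
```

>>> send_rows --pt "0 0 0.0015 0 -1" --pt "0 0 0.0015 0 -1" --pt "0 0 0 0 -1"

```text
clock: 26.22
tool_pos: [0.5634, 0.0648, 0.1646]
orientation: [-0.0, 0.679, 0.734, -0.0]
wrist_force: [-0.5, -0.1, -2.8]
width: 0.0574
gripper_force: 30.0
```

>>> send_rows --pt "0 0 0.001 0 -1" --pt "0 0 0.001 0 -1" --pt "0 0 0 0 -1"

```text
clock: 26.47
tool_pos: [0.5634, 0.0648, 0.1626]
orientation: [-0.0, 0.679, 0.734, -0.0]
wrist_force: [0.0, -1.2, -2.2]
width: 0.0576
gripper_force: 30.0
```

>>> send_rows --pt "0 0 0.0005 0 -1" --pt "0 0 0.0005 0 -1" --pt "0 0 0 0 -1"

```text
clock: 26.72
tool_pos: [0.5635, 0.0648, 0.1625]
orientation: [0.0, 0.679, 0.734, 0.0]
wrist_force: [-2.5, -0.3, 3.2]
width: 0.0574
gripper_force: 30.0
```

>>> send_rows --pt "0 0 0.0005 0 -1" --pt "0 0 0 0 -1"

```text
clock: 26.88
tool_pos: [0.5634, 0.0648, 0.1624]
orientation: [0.0, 0.679, 0.734, 0.0]
wrist_force: [-4.0, 0.3, 8.4]
width: 0.0576
gripper_force: 30.0
```

Standing on the floor; release and back off.

>>> send_rows --pt "0 0 0 0 0.4" --pt "0 0 0 0 0.6" --pt "0 0 0 0 0.6" --pt "0 0 0 0 0.6" --pt "0 0 0 0 0.6" --pt "0 0 0 0 0.6" --pt "0 0 -0.01 0 0.6" --pt "0 0 -0.025 0 0.6" --pt "0 0 -0.035 0 0.6" --pt "0 0 -0.035 0 0.6"

```text
clock: 27.72
tool_pos: [0.5629, 0.0648, 0.2674]
orientation: [-0.001, 0.679, 0.734, -0.001]
wrist_force: [0.5, -0.2, -0.3]
width: 0.0746
gripper_force: 0.0
```

>>> send_rows --pt "0 0 -0.035 0 1" --pt "0 0 -0.035 0 1" --pt "0 -0.035 0 0 1" --pt "0 -0.035 0 0 1" --pt "0 -0.035 0 0 1" --pt "0 -0.035 0 0 1" --pt "0 -0.035 0 0 1" --pt "0 -0.035 0 0 1" --pt "0 0 0 0 1" --pt "0 0 0 0 1"

```text
clock: 28.55
tool_pos: [0.3531, 0.0483, 0.3375]
orientation: [0.001, 0.679, 0.734, 0.001]
wrist_force: [0.8, -0.2, 0.2]
width: 0.0932
gripper_force: 0.0
```

```bash
python3 - <<'E'
from h import *
for n in ("side","top"):
    p=robot.read_camera(n); r=robot.trace(p,"seed_jar")
    if r: X=pts(p,r[0]["pixels"]); print(n,r[0]["confidence"],np.percentile(X,1,0).round(3),np.percentile(X,99,0).round(3))
    if n=="side": cv2.imwrite("pics/e1.png",cv2.resize(p["image"][100:350,180:480,::-1],None,fx=2,fy=2))
plate(); print(robot.state()["clock"],robot.state()["tool_pos"])
E
```

```text
side 0.82 [0.533 0.032 0.02 ] [0.585 0.13  0.131]
side 0.62 825 440 c [0.58  0.206 0.129] tilt to front 30.6 side 0.1
top 0.96 1434 958 c [0.585 0.22  0.132] tilt to front 30.0 side 0.1
28.95 [0.35483136 0.04820234 0.33609063]
```

View pics/e1.png

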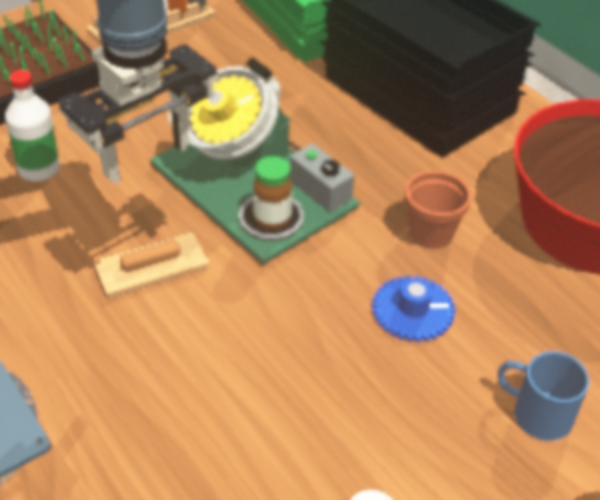

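The final view shows the yellow plate seated at (225,110), the jar upright in the tray at (270,195), and the bystanders where they were.

```bash
python3 -c "
from station import robot; print(robot.close_job())"
```

```text
the job is handed in; nothing more can be done
None
```

The yellow plate is fully home on the key (hub top measured 44 mm above the seat), the jar stands upright in the tray, nothing else was moved, and the job was handed in at about 29 s of the 72 s allowed.

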